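# Fit the tube block on the touch mixer and hold it down to mix

## Robot

A 6-joint arm with a two-finger parallel gripper is mounted at the origin on the work surface; the furniture and walls round the work are solid. World frame = base frame: x ahead of the robot, y to its left, z up, the work surface at z = 0. Lengths are in m, angles in rad, forces in N, time in s.
With the tool pointing down it reaches from about 0.25 to 0.775 m from the base axis. Payload 4 kg.
Tool frame: the origin (TCP) lies on the centre line of the jaws, within the pads' length; the fingertips stand 17 mm ahead of it and the grasp point (between the pads) lies 2 mm behind it; z points along the fingers, y is the line along which they close (so a half turn about z gives the same grasp; the last joint's range is limited). The gripper opens to 94 mm and grips with 3 to 60 N. Pads are 16 mm wide; open, the fingers measure 119 mm over their backs; the gripper's body (75 mm by 177 mm) begins 78 mm behind the grasp point.
Start: joints at [-1.204, 0.087, 1.371, -0, 1.684, -0.103], TCP at [0.249, -0.49, 0.201] pointing down, gripper open.
Joint ranges: [-3.1, 3.1], [-0.76, 2.03], [0.27, 2.55], [-1.08, 4.22], [0.17, 2.65], [-2.57, 2.57]. Speed limits (rad/s): [2.79, 2.79, 3.14, 3.14, 3.14, 3.14].

## Interface

Orientations are given as [roll, pitch, yaw] about the fixed x, y, z axes, in that order (R = Rz(yaw) Ry(pitch) Rx(roll)).
In Python, from bench import robot gives the robot as it stands.
- The arm moves only by the tool servo_tool, never from a script. Its argument "plan" is a list of rows, each a list of 7 numbers: the shift along the tool's x, y, z normalised to -1 to 1, where 1 is 0.1 m, then the turn, a rotation vector about the tool's x, y, z normalised to -1 to 1, where 1 is pi/2 rad, then the finger opening in mm, from 0 to 94. In form: [[x, y, z, ax, ay, az, gripper], ...]. A call has 1 to 12 rows; each row is the pose to reach, as a shift and turn from the pose commanded when the call began, along the tool's axes at that moment; what a row does not reach only later rows make up. A row lasts 1/12 s, in which the tool goes at most 41.7 mm and 7.16 degrees, less where a joint would pass 70% of its speed; a pose out of reach is approached as far as the arm can. A call with a number of a shift or a turn outside -1 to 1 is refused whole. A call with a gripper value outside its range is refused whole. The fingers move at their own pace and stop on an object; the grip force is fixed at half the most. Time passes only in rows, so rows that repeat a pose let the fingers close. It gives the time, the measured TCP pose, the force, the opening and the grip force at its end, in the units of the state.
- robot.get_obs(): the state, without advancing time (a new reading comes with each control period).
- robot.snapshot(name): name is "scene" or "top" or "wrist"; returns the picture (400x640x3 uint8, red, green, blue); there is no depth.
- robot.camera_params(name): a dict with "camera_matrix" (3x3 intrinsics, pixels), "rvec" (rotation vector, rad) and "tvec" (3), from world to camera coordinates, as OpenCV has them; the wrist camera has in their place "tool_from_camera" (4x4, takes a point from camera to tool coordinates, whose origin is the TCP and whose axes are the flange's). Camera axes: x right, y down, z forward; pixel columns grow to the right and rows downward; lengths in m; the calibration is good to about 2 mm. A picture is of the moment at which its call begins: read the wrist's pose just before it. camera_params takes no time and is no camera call.
- robot.close_job(): hands the job in; it is judged then, once.
Trained networks look in the newest picture that a camera, given by its name, has taken for a name from the list of things; names that differ only in an ending like _2 or _b are one class to them, and where a whole thing is asked for, a point or a joint stands for the part that bears it (a point fixed in the world has none). Each returns a list of dicts, best first, with "conf" (0 to 1); they miss things now and then, are a little off and sometimes report something else, mostly with a low value. They report only what shows in the picture. A call takes as long as a camera call.
- robot.find_in(thing, camera): "extent" ([centre column, centre row, width, height] in pixels, round what is visible of it).
The state is a dict: "time": time; "joint_positions": joint angles; "qvel": joint speeds; "joint_torque": joint torques, N m; "tool_pos": TCP position; "ee_rot": TCP orientation; "wrist_force": force on the tool from outside, world axes, zero at the start; "wrist_torque": the same for the moment, N m; "width": finger opening in m; "finger_force": force on a finger pad.
Only numpy, scipy, OpenCV 4.12 (cv2) and the standard library are available. Lean on these libraries where they do the work, as an engineer would, in place of code of your own. Each camera call takes 0.05 s, during which the arm holds its last target. There are 200 camera calls.

## Task

Mix the four blood tubes on the touch mixer: pick up the aluminium tube block, which has a black grip for lifting, set it over the mixer's round platform with its long side along the line of the two locating pins (either way round), and gently slide it about on the pins, which it hides, until it drops over them and sits flat. Then press the block straight down until the sprung platform has sunk as far as it goes, since the mixer runs only while pressed, and finish like that, the gripper still holding the block down. All four tubes must still stand in the block, and the dropper bottle and specimen cups near by stay where they are.

Things in the scene. Friction and masses are not known exactly. Their poses are not given: they have to be found in the camera images.
- tube_block: Loose block of bare aluminium, 104 (x) x 52 (y) x 46 mm (z), about 0.6 kg, carrying four capped tubes that stand up to 91 mm above its underside. Origin: centre of its underside; z up. Looks and fits the same after a half turn. The tube wells are 15.5 mm wide, at x = +-36, y = +-13 mm, with their floor 16 mm above the underside.
- grip (a point): Centre of the block's black grip, 94 mm above its underside, on a 12 mm steel stem over the block's centre. The grip is 32 mm long (block x), 16 mm thick (block y) and 32 mm tall, to 108 mm above the underside: take it across the 16 mm. Axes as the block's.
- bore (a point): Mouth of the blind bore for the long pin, in the middle of the block's underside: 12.5 mm wide, 16 mm deep. Centred 23 mm to either side along the block's x are blind slots 10 mm (x) by 9 mm (y), 16 mm deep; either takes the short pin. The underside is flat elsewhere. Axes as the block's.
- tube_0: Blood tube with red cap, 75 mm tall, body 13 mm, cap 16 mm wide, standing loose in a well of the block. Origin: its foot.
- tube_1: Blood tube with violet cap, 75 mm tall, body 13 mm, cap 16 mm wide, standing loose in a well of the block. Origin: its foot.
- tube_2: Blood tube with red cap, 75 mm tall, body 13 mm, cap 16 mm wide, standing loose in a well of the block. Origin: its foot.
- tube_3: Blood tube with green cap, 75 mm tall, body 13 mm, cap 16 mm wide, standing loose in a well of the block. Origin: its foot.
- mixer: Touch mixer, white housing 140 x 116 mm fixed to the bench, sloped panel with dial on its -x side (towards the robot when not turned). Origin: centre of its underside, z up. On top its round platform, 92 mm wide.
- deck (a point): Centre of the platform's flat top, 88 mm above the bench when not pressed; axes as the mixer's, z up. The block is home when its underside lies on it, bore over the long pin, block x along this x or reversed (within about 3 degrees). It rides 10 mm higher while it still stands on the long pin.
- long_pin (a point): Tip of the long steel locating pin in the middle of the platform: 10 mm thick, 10 mm high, its top 4 mm tapering to 5 mm.
- short_pin (a point): Tip of the short steel locating pin, 23 mm from the long one along +x of the platform: 6 mm thick, 6 mm high, its top 2 mm tapering to 3 mm. It keeps the block from turning.
- mixer_head (a joint): How far the platform is pressed down, m: 0 free, 0.005 at the stop. It is sprung: it stays up under the loaded block (5 to 7 N) and yields from about 8.5 N, 1 mm for each further 1.2 N, so with the block on it a push of 8 to 9 N more brings it to the stop. If pressed through a pin tip, it springs up again as soon as the pin finds the bore.
- iodine: Bystander: brown dropper bottle with black cap, 38 x 38 x 107 mm. Origin: centre of its foot.
- cup_red: Bystander: white specimen cup with red lid, 57 x 57 x 60 mm. Origin: centre of its foot.
- cup_blue: Bystander: white specimen cup with blue lid, 57 x 57 x 60 mm. Origin: centre of its foot.

How it is judged:
By the outcome, as a careful person would: the job done as asked, in the order asked, and still so for the second after the job is handed in, while the arm keeps its last pose, push and grip.
It also fails if it takes over 45 s, if anything falls off the work surface, if the arm or the gripper's body presses on something with over 40 N, if the wrist force passes 120 N, or if a joint passes its speed limit or range.

## Working session

There is one attempt and no reset: what is moved stays moved. The work goes in short steps, Python scripts to look and compute and a tool call to move; the robot and the scene stay as the last step left them, time stands still between calls to the robot, and variables do not carry over. Pictures are saved under pics/ and viewed, at most 10 in all, crops included, and the job is handed in when it is done.

Besides the shell and the picture viewer there is one more tool, called after "Request:" as name([rows], argument=value, ...), one row to a line, values as JSON. servo_tool: Moves the arm, as the interface text tells. Scaled input: -1 to 1 covers 0.1 m each way for a shift and pi/2 rad each way for a turn. Its arguments: {"type":"object","properties":{"plan":{"type":"array","items":{"type":"array","items":{"type":"number"}}}},"required":["plan"]}

```bash
mkdir -p pics; cat > h.py <<'E'
import numpy as np, cv2
from scipy.spatial.transform import Rotation as R
from bench import robot
def cam(n,obs=None):
    p=robot.camera_params(n);K=np.array(p["camera_matrix"])
    if "rvec" in p:
        Rm=cv2.Rodrigues(np.array(p["rvec"],float))[0];t=np.array(p["tvec"],float).ravel()
        return K,Rm.T,-Rm.T@t
    T=np.array(p["tool_from_camera"]);Rt=R.from_euler('xyz',obs["ee_rot"]).as_matrix()
    return K,Rt@T[:3,:3],Rt@T[:3,3]+np.array(obs["tool_pos"])
def px2w(c,u,v,z):
    K,Rw,o=c;d=Rw@np.linalg.inv(K)@[u,v,1];return o+d*(z-o[2])/d[2]
def w2px(c,P):
    K,Rw,o=c;q=K@(Rw.T@(np.array(P)-o));return q[:2]/q[2]
def save(img,f): cv2.imwrite("pics/"+f,np.ascontiguousarray(img[:,:,::-1]))
E
python3 - <<'E'
from h import *
np.set_printoptions(precision=3,suppress=True)
print(robot.get_obs())
hs=dict(tube_block=.046,grip=.094,mixer=.06,deck=.088,tube_0=.09,iodine=.05,cup_red=.03,cup_blue=.03)
for n in("top","scene"):
    img=robot.snapshot(n);save(img,n+"0.png");c=cam(n);print(n,c[2],c[1][:,2])
    for t,z in hs.items():
        for r in robot.find_in(t,n)[:2]:
            e=r["extent"];print(t,round(r["conf"],2),np.round(e),px2w(c,e[0],e[1],z))
E
```

```text
{'time': 0.0, 'joint_positions': array([-1.204,  0.088,  1.372, -0.   ,  1.684, -0.103]), 'qvel': array([-0.   ,  0.003, -0.001,  0.001,  0.   ,  0.001]), 'joint_torque': array([ -0.001, -34.018, -30.243,   0.072,   0.033,  -0.   ]), 'tool_pos': array([ 0.249, -0.49 ,  0.2  ]), 'ee_rot': array([-3.139, -0.   ,  0.47 ]), 'wrist_force': array([0.225, 0.699, 0.263]), 'wrist_torque': array([ 0.007,  0.092, -0.032]), 'finger_force': 0.0, 'width': 0.09383678341869599}
top [0.445 0.073 1.092] [ 0.082 -0.002 -0.997]
tube_block 0.63 [265. 211.  31.  47.] [0.488 0.189 0.046]
tube_block 0.41 [264. 191.  10.  11.] [0.533 0.194 0.046]
grip 0.94 [264. 210.  34.  51.] [0.488 0.186 0.094]
grip 0.67 [263. 193.  10.  11.] [0.524 0.189 0.094]
mixer 0.91 [421. 214.  61.  66.] [ 0.49  -0.161  0.06 ]
deck 0.78 [424. 208.  43.  43.] [ 0.501 -0.162  0.088]
tube_0 0.64 [263. 193.   6.   8.] [0.523 0.191 0.09 ]
tube_0 0.56 [271. 225.  10.   5.] [0.456 0.17  0.09 ]
iodine 0.82 [358. 145.  20.  21.] [ 0.644 -0.017  0.05 ]
cup_red 0.64 [196. 166.  29.  26.] [0.587 0.355 0.03 ]
cup_red 0.54 [261. 227.   8.   6.] [0.451 0.2   0.03 ]
cup_blue 0.57 [211. 132.  31.  24.] [0.669 0.324 0.03 ]
cup_blue 0.32 [423. 209.  43.  46.] [ 0.503 -0.172  0.03 ]
scene [-0.095  0.956  0.574] [ 0.536 -0.738 -0.409]
tube_block 0.94 [316. 236.  50.  55.] [0.49  0.194 0.046]
tube_block 0.33 [298. 227.   8.  16.] [0.551 0.188 0.046]
grip 0.86 [319. 237.  50.  51.] [0.429 0.265 0.094]
grip 0.61 [389. 175.  30.  12.] [ 0.492 -0.148  0.094]
mixer 0.78 [391. 191.  52.  46.] [ 0.467 -0.117  0.06 ]
deck 0.82 [390. 177.  33.  14.] [ 0.489 -0.149  0.088]
tube_0 0.57 [299. 228.   7.  21.] [0.492 0.254 0.09 ]
tube_0 0.56 [328. 233.   9.  23.] [0.428 0.234 0.09 ]
iodine 0.73 [319. 192.  18.  35.] [ 0.638 -0.01   0.05 ]
cup_red 0.76 [239. 252.  24.  22.] [0.603 0.337 0.03 ]
cup_blue 0.72 [222. 237.  24.  31.] [0.682 0.314 0.03 ]
```

```bash
python3 - <<'E'
import cv2,numpy as np
i=cv2.imread("pics/top0.png");a=cv2.resize(i[110:270,170:470],None,fx=2.66,fy=2.66,interpolation=cv2.INTER_CUBIC);cv2.imwrite("pics/top0c.png",a[:,:800])
E
```

```text
(no output)
```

View pics/top0c.png

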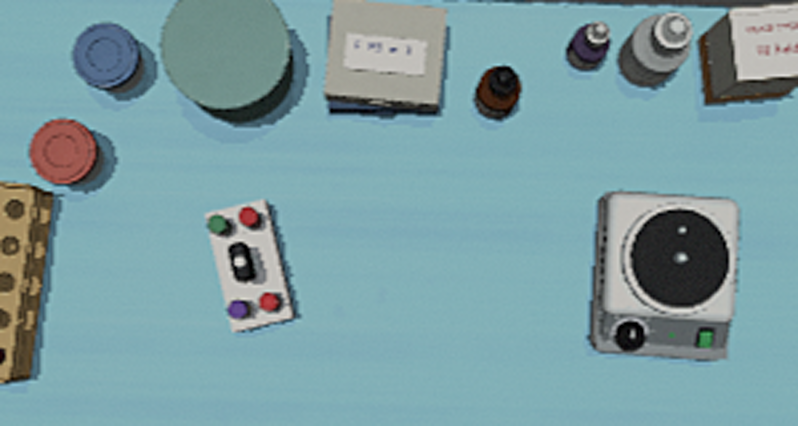

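The crop shows the block with its grip at crop (242,262), yaw about +13°. The mixer pins are at (681,257) and (682,230), with the mixer yaw about -3°.

```bash
cat >> h.py <<'E'
def step(P,yaw=None):
    o=robot.get_obs();Rt=R.from_euler('xyz',o["ee_rot"])
    d=Rt.inv().apply(np.array(P)-o["tool_pos"])/.1
    a=None
    if yaw is not None: a=(Rt.inv()*R.from_euler('xyz',[np.pi,0,yaw])).as_rotvec()/(np.pi/2)
    print("t",round(o["time"],2),"shift",d.round(3),"turn",None if a is None else a.round(3))
E
python3 - <<'E'
from h import *
np.set_printoptions(precision=3,suppress=True)
c=cam("top")
f=lambda u,v,z:px2w(c,170+u/2.66-.3,110+v/2.66-.3,z)
print("grip",f(242,258,.108),"pins",f(681,257,.098),f(682,230,.094),"deck",f(680,258,.088))
print("caps",[f(*q,.091)[:2] for q in((219,224),(249,216),(238,309),(269,301))], np.mean([f(*q,.091)[:2] for q in((219,224),(249,216),(238,309),(269,301))],0))
p=robot.camera_params("wrist");print(p)
step([.488,.186,.2],.22)
E
```

```text
grip [0.494 0.192 0.108] pins [ 0.505 -0.162  0.098] [ 0.527 -0.164  0.094] deck [ 0.504 -0.164  0.088]
caps [array([0.522, 0.214]), array([0.529, 0.19 ]), array([0.453, 0.196]), array([0.46 , 0.171])] [0.491 0.193]
{'camera_matrix': array([[325.585,   0.   , 317.028],
       [  0.   , 325.585, 202.41 ],
       [  0.   ,   0.   ,   1.   ]]), 'tool_from_camera': array([[-0.   , -0.962, -0.273,  0.081],
       [ 1.   , -0.   ,  0.001,  0.001],
       [-0.001, -0.273,  0.962, -0.183],
       [ 0.   ,  0.   ,  0.   ,  1.   ]])}
t 0.9 shift [ 5.194 -4.949  0.01 ] turn [ 0.    -0.     0.159]
```

Request:
servo_tool([
  [0.25,-0.25,-0.15,0,0,0,94],
  [0.5,-0.5,-0.3,0,0,0,94],
  [0.75,-0.75,-0.45,0,0,0,94],
  [1,-1,-0.6,0,0,0,94],
])

```text
time: 1.23
tool_pos: [0.293, -0.3546, 0.2616]
ee_rot: [-3.141, -0.0, 0.469]
wrist_force: [0.6, -0.1, 0.3]
width: 0.0938
finger_force: 0.0
```

Request:
servo_tool([
  [0.25,-0.25,0,0,0,0,94],
  [0.5,-0.5,0,0,0,0,94],
  [0.75,-0.75,0,0,0,0,94],
  [1,-1,0,0,0,0,94],
  [1,-1,0,0,0,0,94],
])

```text
time: 1.65
tool_pos: [0.3382, -0.2168, 0.2621]
ee_rot: [3.141, -0.003, 0.477]
wrist_force: [-0.6, -0.3, -0.7]
width: 0.0941
finger_force: 0.0
```

```bash
python3 - <<'E'
from h import *
o=robot.get_obs();print(o["tool_pos"],o["ee_rot"],o["time"]);img=robot.snapshot("wrist");save(img,"w1.png");c=cam("wrist",o)
for t,z in dict(deck=.088,long_pin=.098,short_pin=.094,mixer=.088).items():
    for r in robot.find_in(t,"wrist")[:2]:
        e=r["extent"];print(t,round(r["conf"],2),np.round(e),px2w(c,e[0],e[1],z).round(3))
E
```

```text
[ 0.33817864 -0.21682537  0.26206455] [ 3.14125548e+00 -3.06806631e-03  4.77122566e-01] 1.65
deck 0.59 [346.  34.  94.  68.] [ 0.49  -0.173  0.088]
long_pin 0.75 [346.  33.  95.  65.] [ 0.488 -0.173  0.098]
short_pin 0.97 [342.  33.  94.  61.] [ 0.487 -0.17   0.094]
short_pin 0.6 [340.  59. 149. 116.] [ 0.466 -0.179  0.094]
mixer 0.72 [340.  59. 145. 114.] [ 0.467 -0.179  0.088]
```

View pics/w1.png

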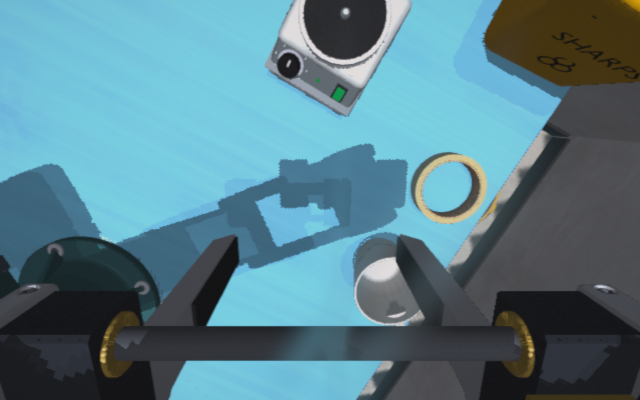

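The mixer is at the top edge of the view with the long pin at about (346,13), so I'm moving closer for a better look.

Request:
servo_tool([
  [0.3,-0.1,0,0,0,0,94],
  [0.6,-0.2,0,0,0,0,94],
  [0.9,-0.3,0,0,0,0,94],
  [0.9,-0.3,0,0,0,0,94],
  [0.9,-0.3,0,0,0,0,94],
])

```text
time: 2.32
tool_pos: [0.4037, -0.1545, 0.2605]
ee_rot: [-3.141, 0.001, 0.47]
wrist_force: [0.0, -0.3, 0.2]
width: 0.0939
finger_force: 0.0
```

```bash
python3 - <<'E'
from h import *
o=robot.get_obs();print(o["tool_pos"],o["ee_rot"],o["time"]);img=robot.snapshot("wrist");c=cam("wrist",o)
u,v=w2px(c,[.505,-.162,.09]);print(u,v)
import json;json.dump([list(o["tool_pos"]),list(o["ee_rot"])],open("w2.json","w"))
save(img,"w2.png");u0,v0=int(u)-80,max(0,int(v)-60);print(u0,v0)
save(cv2.resize(img[v0:v0+120,u0:u0+160],None,fx=5,fy=5,interpolation=cv2.INTER_CUBIC),"w2c.png")
E
```

```text
[ 0.40370576 -0.15454746  0.26049291] [-3.14075459e+00  1.37580691e-03  4.70420617e-01] 2.3167
366.10446934186155 104.2146754997932
286 44
```

View pics/w2c.png

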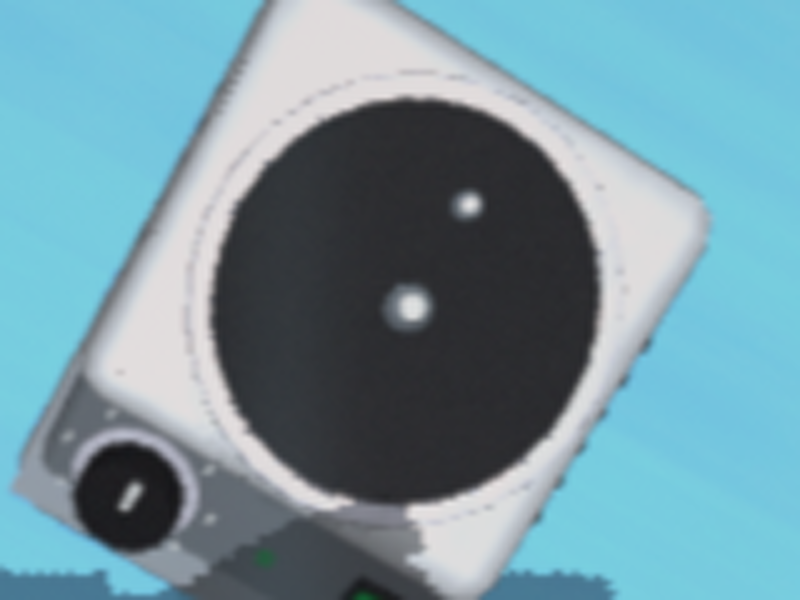

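Pins in the crop: long tip (412,307), short tip (469,203), platform centre about (406,302). Next I'm heading to the block.

```bash
python3 - <<'E'
from h import *
import json
a,b=json.load(open("w2.json"));c=cam("wrist",dict(tool_pos=a,ee_rot=b))
f=lambda u,v,z:px2w(c,286+(u-2)/5,44+(v-2)/5,z)
L=f(412,307,.098);S=f(469,203,.094);D=f(406,302,.088);print(L,S,D,"yaw",np.degrees(np.arctan2(*(S-L)[1::-1])),np.hypot(*(S-L)[:2]))
# housing edges: left (90,360)-(268,0); upper right (390,0)-(700,195), z~.08
for p,q in(((90,360),(268,0)),((390,0),(700,195)),((560,495),(690,275))):
    d=f(*q,.08)-f(*p,.08);print(np.degrees(np.arctan2(d[1],d[0])))
E
```

```text
[ 0.50457396 -0.1631158   0.098     ] [ 0.52770495 -0.16400018  0.094     ] [ 0.50567538 -0.16278744  0.088     ] yaw -2.1895467852650143 0.023147895257930522
-0.6550918796624275
-92.36082441323025
-0.9811185054514217
```

Request:
servo_tool([
  [0.15,-0.3,0,0,0,0,94],
  [0.3,-0.6,0,0,0,0,94],
  [0.45,-0.9,0,0,0,0,94],
  [0.55,-1,0,0,0,0,94],
])

```text
time: 2.7
tool_pos: [0.4062, -0.039, 0.2616]
ee_rot: [-3.141, -0.001, 0.469]
wrist_force: [-1.1, 0.2, 0.7]
width: 0.094
finger_force: 0.0
```

Request:
servo_tool([
  [0.15,-0.3,0,0,0,0.04,94],
  [0.3,-0.6,0,0,0,0.08,94],
  [0.45,-0.9,0,0,0,0.12,94],
  [0.55,-1,0,0,0,0.155,94],
])

```text
time: 3.03
tool_pos: [0.4103, 0.0753, 0.2614]
ee_rot: [-3.141, -0.001, 0.223]
wrist_force: [0.6, 0.2, 0.2]
width: 0.0942
finger_force: 0.0
```

```bash
python3 - <<'E'
from h import *
step([.41,.17,.26],.225)
E
```

```text
t 3.03 shift [ 0.206 -0.924  0.015] turn [-0.001 -0.    -0.001]
```

Request:
servo_tool([
  [0.05,-0.35,0,0,0,0,94],
  [0.1,-0.65,0,0,0,0,94],
  [0.1,-0.85,0,0,0,0,94],
  [0.1,-0.85,0,0,0,0,94],
  [0.1,-0.85,0,0,0,0,94],
])

```text
time: 3.45
tool_pos: [0.4019, 0.158, 0.261]
ee_rot: [3.14, 0.0, 0.226]
wrist_force: [0.8, -1.1, -0.5]
width: 0.0936
finger_force: 0.0
```

```bash
python3 - <<'E'
from h import *
o=robot.get_obs();print(o["tool_pos"],o["ee_rot"],o["time"]);img=robot.snapshot("wrist");c=cam("wrist",o)
u,v=w2px(c,[.491,.193,.09]);print(u,v)
import json;json.dump([list(o["tool_pos"]),list(o["ee_rot"])],open("w3.json","w"))
save(img,"w3.png");u0,v0=int(u)-80,max(0,int(v)-60);print(u0,v0)
save(cv2.resize(img[v0:v0+120,u0:u0+160],None,fx=5,fy=5,interpolation=cv2.INTER_CUBIC),"w3c.png")
E
```

```text
[0.40191357 0.15799958 0.26101221] [3.14039930e+00 2.36268827e-04 2.25663444e-01] 3.45
301.9958762886466 96.96155664745322
221 36
```

View pics/w3c.png

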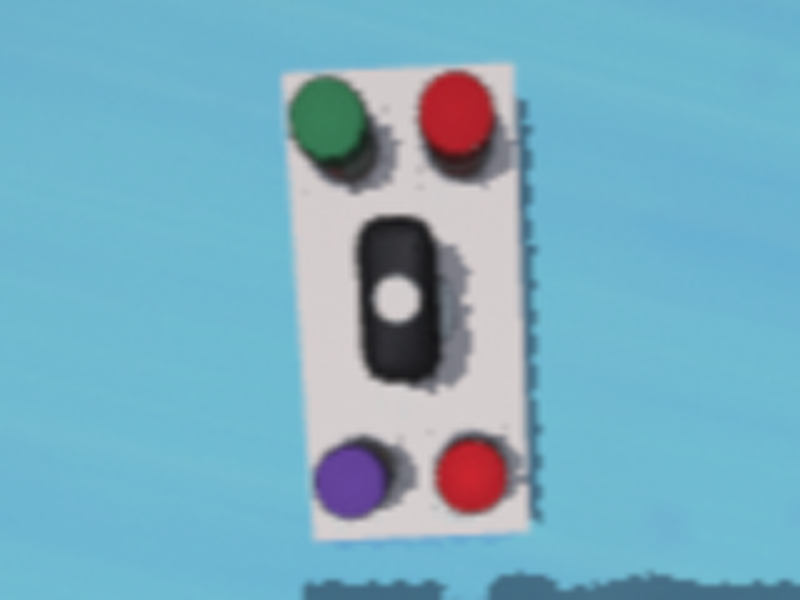

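The block corners are at crop (283,73), (516,65), (530,530) and (313,540). The grip-top dot is at (397,299).

```bash
python3 - <<'E'
from h import *
import json
a,b=json.load(open("w3.json"));c=cam("wrist",dict(tool_pos=a,ee_rot=b))
f=lambda u,v,z:px2w(c,221+(u-2)/5,36+(v-2)/5,z)
C=[f(*q,.046) for q in((283,73),(516,65),(530,530),(313,540))]
m=np.mean(C,0);d=C[0]+C[1]-C[2]-C[3];e=C[0]+C[3]-C[1]-C[2]
print("centre",m,"yaw",np.arctan2(d[1],d[0]),np.arctan2(-e[0],e[1]),"size",np.linalg.norm(d)/2,np.linalg.norm(e)/2)
G=f(397,299,.110);print("dot",G)
yaw=np.arctan2(d[1],d[0]);P=(G+m)/2
step([P[0],P[1],.16],yaw)
E
```

```text
centre [0.49153683 0.1940847  0.046     ] yaw 0.2631908470223139 0.2642181768307647 size 0.10335689502416044 0.05241195745063019
dot [0.49144995 0.19423071 0.11      ]
t 3.5 shift [ 0.954 -0.159  1.01 ] turn [ 0.001  0.    -0.025]
```

Request:
servo_tool([
  [0.3,-0.05,0.2,0,0,-0.01,94],
  [0.6,-0.1,0.5,0,0,-0.025,94],
  [0.85,-0.15,0.75,0,0,-0.025,94],
  [0.954,-0.159,1,0,0,-0.025,94],
  [0.954,-0.159,1,0,0,-0.025,94],
  [0.954,-0.159,1,0,0,-0.025,94],
])

```text
time: 4.0
tool_pos: [0.4905, 0.1938, 0.1594]
ee_rot: [3.141, 0.005, 0.263]
wrist_force: [0.3, 0.9, 0.3]
width: 0.0938
finger_force: 0.0
```

```bash
python3 - <<'E'
from h import *
step([.4915,.1942,.092],.2635)
E
```

```text
t 4.0 shift [ 0.014 -0.002  0.674] turn [ 0.     0.003 -0.   ]
```

Request:
servo_tool([
  [0.01,0,0.25,0,0,0,60],
  [0.01,0,0.45,0,0,0,50],
  [0.01,0,0.6,0,0,0,40],
  [0.01,0,0.67,0,0,0,34],
  [0.01,0,0.67,0,0,0,28],
  [0.01,0,0.67,0,0,0,24],
  [0.01,0,0.67,0,0,0,20],
  [0.01,0,0.67,0,0,0,17],
  [0.01,0,0.67,0,0,0,10],
  [0.01,0,0.67,0,0,0,5],
  [0.01,0,0.67,0,0,0,5],
  [0.01,0,0.67,0,0,0,5],
])

```text
time: 5.0
tool_pos: [0.4921, 0.1964, 0.0942]
ee_rot: [3.141, -0.0, 0.266]
wrist_force: [-0.3, -1.3, -0.1]
width: 0.0172
finger_force: 0.0
```

Request:
servo_tool([
  [0,0,-0.03,0,0,0,5],
  [0,0,-0.1,0,0,0,5],
  [0,0,-0.2,0,0,0,5],
  [0,0,-0.35,0,0,0,5],
  [0,0,-0.5,0,0,0,5],
  [0,0,-0.65,0,0,0,5],
  [0,0,-0.8,0,0,0,5],
  [0,0,-0.9,0,0,0,5],
  [0,0,-1,0,0,0,5],
  [0,0,-1,0,0,0,5],
])

```text
time: 5.83
tool_pos: [0.493, 0.1966, 0.1966]
ee_rot: [3.142, -0.004, 0.266]
wrist_force: [0.9, -0.5, -6.6]
width: 0.0154
finger_force: 30.0
```

```bash
python3 - <<'E'
from h import *
step([.505,-.163,.215],-.038)
E
```

```text
t 5.83 shift [-0.828  3.501 -0.187] turn [-0.    -0.003  0.193]
```

Request:
servo_tool([
  [0,0.05,-0.1,0,0,0,5],
  [-0.03,0.15,-0.2,0,0,0.01,5],
  [-0.07,0.3,-0.3,0,0,0.03,5],
  [-0.12,0.5,-0.3,0,0,0.05,5],
  [-0.17,0.7,-0.3,0,0,0.07,5],
  [-0.22,0.9,-0.3,0,0,0.09,5],
])

```text
time: 6.33
tool_pos: [0.4942, 0.1019, 0.2245]
ee_rot: [3.141, 0.0, 0.122]
wrist_force: [1.0, 0.4, -6.5]
width: 0.0156
finger_force: 30.0
```

Request:
servo_tool([
  [-0.02,0.2,0,0,0,0.02,5],
  [-0.04,0.4,0,0,0,0.04,5],
  [-0.06,0.6,0,0,0,0.06,5],
  [-0.08,0.8,0,0,0,0.08,5],
  [-0.1,1.0,0,0,0,0.1,5],
])

```text
time: 6.75
tool_pos: [0.4963, 0.0012, 0.2243]
ee_rot: [3.141, 0.001, -0.036]
wrist_force: [0.8, -0.5, -6.4]
width: 0.0156
finger_force: 30.0
```

```bash
python3 - <<'E'
from h import *
step([.505,-.163,.225],-.038)
E
```

```text
t 6.75 shift [ 0.146  1.638 -0.006] turn [0.    0.    0.001]
```

Request:
servo_tool([
  [0.02,0.2,0,0,0,0,5],
  [0.04,0.4,0,0,0,0,5],
  [0.06,0.6,0,0,0,0,5],
  [0.08,0.8,0,0,0,0,5],
  [0.1,1.0,0,0,0,0,5],
])

```text
time: 7.17
tool_pos: [0.5029, -0.099, 0.2243]
ee_rot: [3.141, 0.001, -0.034]
wrist_force: [1.0, 0.3, -6.8]
width: 0.0156
finger_force: 30.0
```

Request:
servo_tool([
  [0.02,0.2,0,0,0,0,5],
  [0.03,0.35,0,0,0,0,5],
  [0.04,0.48,0,0,0,0,5],
  [0.04,0.58,0,0,0,0,5],
  [0.04,0.63,0,0,0,0,5],
  [0.04,0.63,0,0,0,0,5],
  [0.04,0.63,0,0,0,0,5],
])

```text
time: 7.75
tool_pos: [0.5054, -0.1598, 0.2241]
ee_rot: [-3.141, 0.0, -0.033]
wrist_force: [0.1, -0.8, -6.2]
width: 0.0158
finger_force: 30.0
```

```bash
python3 - <<'E'
from h import *
step([.505,-.163,.225],-.038)
o=robot.get_obs();save(robot.snapshot("wrist"),"w4.png");s=robot.snapshot("scene");t=robot.snapshot("top")
a=s[130:230,310:470];b=t[150:250,360:520]
save(np.vstack([cv2.resize(q,(480,300),interpolation=cv2.INTER_CUBIC) for q in(a,b)]),"st4.png")
for k in range(3):
    print(robot.get_obs()["tool_pos"])
E
```

```text
t 7.75 shift [-0.003  0.032 -0.009] turn [-0.001  0.     0.003]
[ 0.50555891 -0.15929183  0.22416976]
[ 0.50555891 -0.15929183  0.22416976]
[ 0.50555891 -0.15929183  0.22416976]
```

View pics/w4.png

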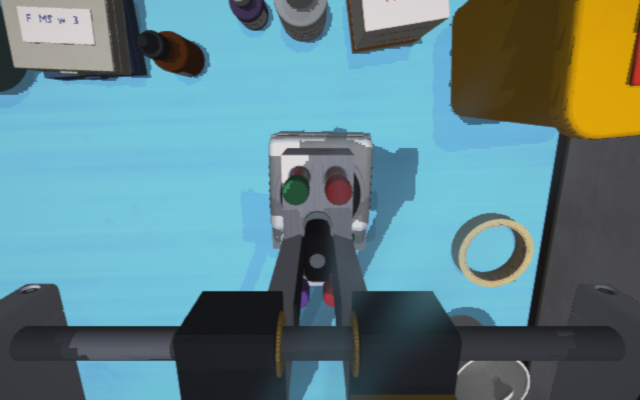

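View pics/st4.png

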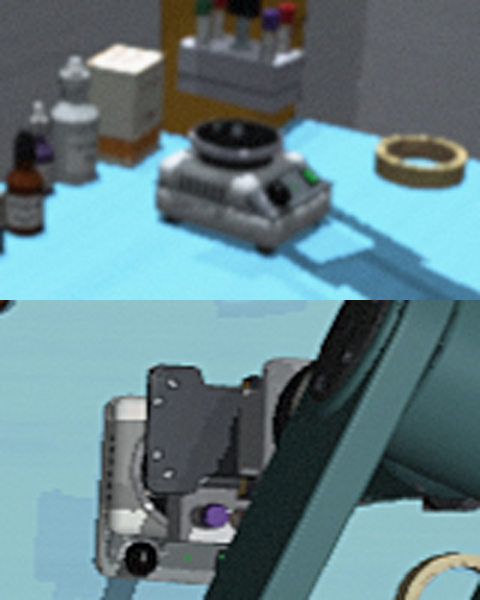

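The block hangs level over the mixer, all four caps are upright, and its far edge in the wrist view (282–352, row 151) is parallel to the mixer's (271–371, row 135). Now I'll lower it carefully.

Request:
servo_tool([
  [0,0.035,0.05,0,0,0.003,5],
  [0,0.035,0.12,0,0,0.003,5],
  [0,0.035,0.19,0,0,0.003,5],
  [0,0.035,0.24,0,0,0.003,5],
  [0,0.035,0.26,0,0,0.003,5],
  [0,0.035,0.26,0,0,0.003,5],
])

```text
time: 8.4
tool_pos: [0.5048, -0.1633, 0.1967]
ee_rot: [-3.141, 0.002, -0.037]
wrist_force: [-0.8, -0.1, -6.4]
width: 0.0158
finger_force: 30.0
```

Request:
servo_tool([
  [0,0,0.02,0,0,0,5],
  [0,0,0.04,0,0,0,5],
  [0,0,0.06,0,0,0,5],
  [0,0,0.06,0,0,0,5],
])

```text
time: 8.73
tool_pos: [0.5053, -0.1636, 0.1917]
ee_rot: [-3.141, 0.0, -0.038]
wrist_force: [0.4, -1.0, -6.6]
width: 0.0156
finger_force: 30.0
```

Request:
servo_tool([
  [0,0,0.01,0,0,0,5],
  [0,0,0.02,0,0,0,5],
  [0,0,0.02,0,0,0,5],
])

```text
time: 8.98
tool_pos: [0.5053, -0.1636, 0.1899]
ee_rot: [-3.142, 0.0, -0.038]
wrist_force: [0.1, -0.6, -6.8]
width: 0.0157
finger_force: 30.0
```

Request:
servo_tool([
  [0,0,0.01,0,0,0,5],
  [0,0,0.02,0,0,0,5],
  [0,0,0.02,0,0,0,5],
])

```text
time: 9.23
tool_pos: [0.5053, -0.1636, 0.1878]
ee_rot: [-3.141, 0.0, -0.038]
wrist_force: [0.2, -0.7, -6.9]
width: 0.0157
finger_force: 30.0
```

Request:
servo_tool([
  [0,0,0.01,0,0,0,5],
  [0,0,0.02,0,0,0,5],
  [0,0,0.02,0,0,0,5],
])

```text
time: 9.48
tool_pos: [0.5053, -0.1636, 0.1858]
ee_rot: [-3.142, 0.0, -0.038]
wrist_force: [-0.1, 0.1, -7.2]
width: 0.0156
finger_force: 30.0
```

Request:
servo_tool([
  [0,0,0.01,0,0,0,5],
  [0,0,0.02,0,0,0,5],
  [0,0,0.02,0,0,0,5],
])

```text
time: 9.73
tool_pos: [0.5053, -0.1636, 0.1838]
ee_rot: [3.142, 0.0, -0.038]
wrist_force: [-0.4, 0.5, -6.7]
width: 0.0159
finger_force: 30.0
```

Request:
servo_tool([
  [0,0,0.01,0,0,0,5],
  [0,0,0.02,0,0,0,5],
  [0,0,0.02,0,0,0,5],
])

```text
time: 9.98
tool_pos: [0.5056, -0.1637, 0.1823]
ee_rot: [3.141, -0.001, -0.038]
wrist_force: [-0.4, -0.2, -5.7]
width: 0.0154
finger_force: 30.0
```

Request:
servo_tool([
  [0,0,0.01,0,0,0,5],
  [0,0,0.02,0,0,0,5],
  [0,0,0.02,0,0,0,5],
])

```text
time: 10.23
tool_pos: [0.5058, -0.1639, 0.1819]
ee_rot: [3.14, -0.002, -0.038]
wrist_force: [-1.8, 0.0, 2.4]
width: 0.0156
finger_force: 30.0
```

```bash
python3 - <<'E'
from h import *
s=robot.snapshot("scene");w=robot.snapshot("wrist")
save(np.hstack([cv2.resize(q,(400,300),interpolation=cv2.INTER_CUBIC) for q in(s[145:205,350:430],w[130:280,220:420])]),"st5.png")
E
```

```text
(no output)
```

View pics/st5.png

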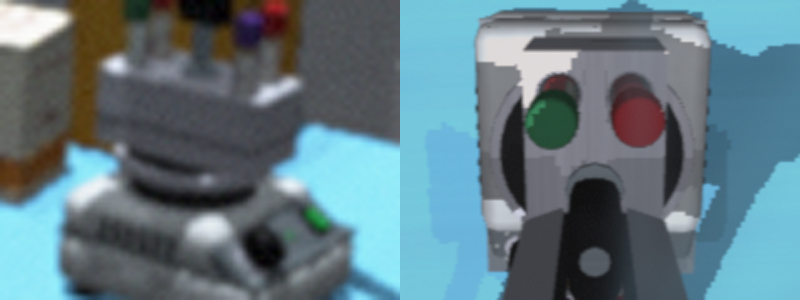

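Request:
servo_tool([
  [0,0.01,0,0,0,0,5],
  [0,0.02,0,0,0,0,5],
  [0,0.03,0,0,0,0,5],
  [0,0.03,0,0,0,0,5],
])

```text
time: 10.67
tool_pos: [0.5057, -0.1652, 0.1805]
ee_rot: [-3.138, -0.001, -0.037]
wrist_force: [-0.7, 4.8, 4.4]
width: 0.0154
finger_force: 30.1
```

In the scene view the block sits low, close to the platform ring, with its tubes upright. It dropped another 1.4 mm during the y nudge, so I'll keep exploring.

Request:
servo_tool([
  [0,-0.01,0,0,0,0,5],
  [0,-0.02,0,0,0,0,5],
  [0,-0.03,0,0,0,0,5],
  [0,-0.03,0,0,0,0,5],
])

```text
time: 11.0
tool_pos: [0.5057, -0.164, 0.1805]
ee_rot: [3.14, -0.001, -0.038]
wrist_force: [-1.1, 1.8, 3.6]
width: 0.0153
finger_force: 30.0
```

Request:
servo_tool([
  [0,-0.01,0,0,0,0,5],
  [0,-0.02,0,0,0,0,5],
  [0,-0.03,0,0,0,0,5],
  [0,-0.03,0,0,0,0,5],
])

```text
time: 11.33
tool_pos: [0.5058, -0.1625, 0.1806]
ee_rot: [3.138, -0.001, -0.039]
wrist_force: [-0.8, -3.6, 4.2]
width: 0.0158
finger_force: 30.0
```

Request:
servo_tool([
  [0,0.01,0,0,0,0,5],
  [0,0.02,0,0,0,0,5],
  [0,0.03,0,0,0,0,5],
  [0,0.03,0,0,0,0,5],
])

```text
time: 11.67
tool_pos: [0.5057, -0.1637, 0.1801]
ee_rot: [-3.141, -0.001, -0.038]
wrist_force: [0.0, -2.7, 4.4]
width: 0.0157
finger_force: 30.0
```

Request:
servo_tool([
  [0.01,0,0,0,0,0,5],
  [0.02,0,0,0,0,0,5],
  [0.03,0,0,0,0,0,5],
  [0.03,0,0,0,0,0,5],
])

```text
time: 12.0
tool_pos: [0.5068, -0.1635, 0.1795]
ee_rot: [-3.141, 0.005, -0.038]
wrist_force: [-5.1, -1.2, 5.6]
width: 0.0157
finger_force: 30.0
```

Request:
servo_tool([
  [-0.02,0,0,0,0,0,5],
  [-0.04,0,0,0,0,0,5],
  [-0.06,0,0,0,0,0,5],
  [-0.06,0,0,0,0,0,5],
])

```text
time: 12.33
tool_pos: [0.5042, -0.1633, 0.1808]
ee_rot: [-3.142, -0.005, -0.037]
wrist_force: [4.3, -2.5, 4.3]
width: 0.0153
finger_force: 30.0
```

Request:
servo_tool([
  [0.01,0,0,0,0,0,5],
  [0.02,0,0,0,0,0,5],
  [0.03,0,0,0,0,0,5],
  [0.03,0,0,0,0,0,5],
])

```text
time: 12.67
tool_pos: [0.5051, -0.1636, 0.1798]
ee_rot: [-3.141, 0.002, -0.038]
wrist_force: [2.7, -2.1, 5.0]
width: 0.0156
finger_force: 30.0
```

Request:
servo_tool([
  [0,0,-0.01,0,0,0,5],
  [0,0.02,-0.015,0,0,0,5],
  [0,0.04,-0.015,0,0,0,5],
  [0,0.06,-0.015,0,0,0,5],
  [0,0.06,-0.015,0,0,0,5],
])

```text
time: 13.08
tool_pos: [0.5048, -0.1669, 0.1809]
ee_rot: [-3.135, 0.002, -0.036]
wrist_force: [1.5, 6.2, 4.4]
width: 0.0157
finger_force: 30.2
```

Request:
servo_tool([
  [0,-0.03,0,0,0,0,5],
  [0,-0.06,0,0,0,0,5],
  [0,-0.06,0,0,0,0,5],
])

```text
time: 13.33
tool_pos: [0.505, -0.164, 0.1814]
ee_rot: [3.14, 0.001, -0.038]
wrist_force: [0.8, 0.5, 3.5]
width: 0.0153
finger_force: 30.0
```

Request:
servo_tool([
  [0.02,0,0,0,0,0,5],
  [0.04,0,0,0,0,0,5],
  [0.06,0,0,0,0,0,5],
  [0.06,0,0,0,0,0,5],
])

```text
time: 13.67
tool_pos: [0.509, -0.164, 0.1807]
ee_rot: [-3.141, 0.007, -0.038]
wrist_force: [-6.2, -0.8, 5.0]
width: 0.0156
finger_force: 30.0
```

Request:
servo_tool([
  [-0.03,0,0,0,0,0,5],
  [-0.06,0,0,0,0,0,5],
  [-0.06,0,0,0,0,0,5],
])

```text
time: 13.92
tool_pos: [0.5061, -0.1637, 0.1818]
ee_rot: [-3.142, -0.003, -0.038]
wrist_force: [0.1, 1.1, 3.4]
width: 0.0156
finger_force: 30.0
```

Request:
servo_tool([
  [0,0,0,0,0,0.04,5],
  [0,0,0,0,0,0.08,5],
  [0,0,0,0,0,0.08,5],
])

```text
time: 14.17
tool_pos: [0.506, -0.1629, 0.1816]
ee_rot: [-3.14, -0.001, -0.163]
wrist_force: [0.7, 1.2, 3.3]
width: 0.0156
finger_force: 30.0
```

```bash
python3 - <<'E'
from h import *
o=robot.get_obs();print(o["wrist_torque"],o["tool_pos"],o["ee_rot"],o["time"])
E
```

```text
[ 0.47495999 -0.0833711   0.05426357] [ 0.5060309  -0.162943    0.18162354] [-3.14004718e+00 -1.31850757e-03 -1.63363258e-01] 14.1667
```

Request:
servo_tool([
  [0,0,0,0,0,-0.04,5],
  [0,0,0,0,0,-0.08,5],
  [0,0,0,0,0,-0.08,5],
])

```text
time: 14.42
tool_pos: [0.5055, -0.1637, 0.1816]
ee_rot: [3.141, -0.0, -0.035]
wrist_force: [-0.3, 0.2, 3.1]
width: 0.016
finger_force: 30.0
```

```bash
python3 - <<'E'
from h import *
o=robot.get_obs();print(o["wrist_torque"],o["tool_pos"],o["ee_rot"],o["time"])
c=cam("scene");s=robot.snapshot("scene")
yaw=-.038;ax=np.array([np.cos(yaw),np.sin(yaw),0]);ay=np.array([-ax[1],ax[0],0])
s=cv2.resize(s[130:210,340:440],None,fx=8,fy=7.5,interpolation=cv2.INTER_CUBIC)
B=np.array([.505,-.163,0])
for z0,col in((.088,(0,255,0)),(.098,(255,0,0))):
    P=[w2px(c,B+i*.052*ax+.026*ay+[0,0,z0+h]) for i,h in((-1,0),(1,0),(1,.046),(-1,.046))]
    P=[(int((u-340+.5)*8),int((v-130+.5)*7.5)) for u,v in P]
    cv2.polylines(s,[np.array(P)],True,col,1)
save(s,"st6.png")
E
```

```text
[0.11699231 0.13479262 0.08008189] [ 0.50550251 -0.16372179  0.18155023] [ 3.14127035e+00 -2.11194209e-04 -3.51339033e-02] 14.4167
```

View pics/st6.png

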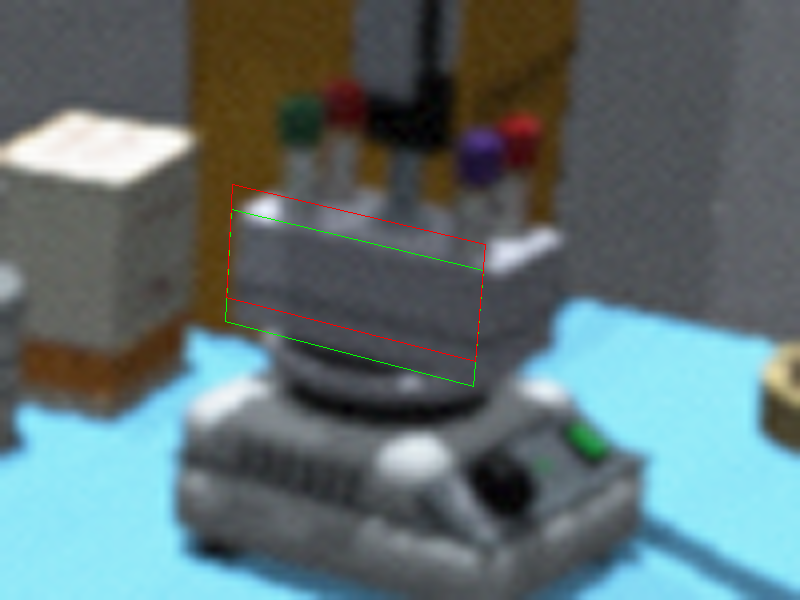

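A 7° turn met little torque, so seating isn't proven yet. I'll raise the block just off the deck and nudge it sideways, where only a pin in the bore could resist.

Request:
servo_tool([
  [0,0,-0.02,0,0,0,5],
  [0,0,-0.04,0,0,0,5],
  [0,0,-0.05,0,0,0,5],
  [0,0,-0.05,0,0,0,5],
])

```text
time: 14.8
tool_pos: [0.5046, -0.1634, 0.1847]
ee_rot: [-3.141, 0.003, -0.038]
wrist_force: [-1.1, -1.0, -6.8]
width: 0.0155
finger_force: 30.0
```

Request:
servo_tool([
  [0,0.02,0,0,0,0,5],
  [0,0.04,0,0,0,0,5],
  [0,0.05,0,0,0,0,5],
  [0,0.05,0,0,0,0,5],
])

```text
time: 15.13
tool_pos: [0.5049, -0.1677, 0.1856]
ee_rot: [-3.139, 0.002, -0.037]
wrist_force: [-0.8, 3.8, -7.2]
width: 0.0156
finger_force: 30.2
```

Request:
servo_tool([
  [0,-0.02,0,0,0,0,5],
  [0,-0.04,0,0,0,0,5],
  [0,-0.05,0,0,0,0,5],
  [0,-0.05,0,0,0,0,5],
])

```text
time: 15.47
tool_pos: [0.5056, -0.1642, 0.1872]
ee_rot: [3.14, -0.001, -0.038]
wrist_force: [0.1, 0.2, -6.2]
width: 0.0159
finger_force: 29.9
```

A sideways force of 3.8 N appears with the block fully carried, so the long pin is in the bore. Next I lower it again and check the short pin by turning both ways.

Request:
servo_tool([
  [0,0,0.02,0,0,0,5],
  [0,0,0.04,0,0,0,5],
  [0,0,0.05,0,0,0,5],
  [0,0,0.05,0,0,0,5],
])

```text
time: 15.8
tool_pos: [0.5058, -0.164, 0.1827]
ee_rot: [3.141, -0.002, -0.038]
wrist_force: [-0.7, 0.7, -1.6]
width: 0.0158
finger_force: 29.9
```

Request:
servo_tool([
  [0,0,0,0,0,0.04,5],
  [0,0,0,0,0,0.08,5],
  [0,0,0,0,0,0.12,5],
  [0,0,0,0,0,0.12,5],
])

```text
time: 16.13
tool_pos: [0.5059, -0.1635, 0.1827]
ee_rot: [-3.141, -0.002, -0.226]
wrist_force: [-0.4, 1.4, -0.1]
width: 0.0156
finger_force: 30.1
```

```bash
python3 - <<'E'
from h import *
o=robot.get_obs();print(o["wrist_torque"],o["tool_pos"],o["ee_rot"],o["joint_torque"],o["time"])
E
```

```text
[0.31220808 0.09384718 0.30653269] [ 0.50593683 -0.16351287  0.18270992] [-3.14141752e+00 -2.00556550e-03 -2.26020910e-01] [ -1.05443537 -32.65708923 -30.83003998  -0.4100534   -0.31397665
   0.75351153] 16.1333
```

Request:
servo_tool([
  [0,0,0,0,0,-0.06,5],
  [0,0,0,0,0,-0.12,5],
  [0,0,0,0,0,-0.18,5],
  [0,0,0,0,0,-0.24,5],
  [0,0,0,0,0,-0.24,5],
])

```text
time: 16.55
tool_pos: [0.5056, -0.1645, 0.1826]
ee_rot: [3.139, -0.001, 0.152]
wrist_force: [-0.5, -0.4, -0.4]
width: 0.0157
finger_force: 30.2
```

```bash
python3 - <<'E'
from h import *
o=robot.get_obs();print(o["wrist_torque"],o["tool_pos"],o["ee_rot"],o["joint_torque"],o["time"])
E
```

```text
[-0.22698009  0.12157535 -0.38961353] [ 0.50564272 -0.16451022  0.18255583] [ 3.13933379e+00 -1.07147858e-03  1.52156262e-01] [  0.79714727 -32.53870726 -30.63553333   0.43712678  -0.15116144
  -1.08155966] 16.55
```

Request:
servo_tool([
  [0,0,0,0,0,0.06,5],
  [0,0,0,0,0,0.12,5],
  [0,0,0,0,0,0.12,5],
])

```text
time: 16.8
tool_pos: [0.506, -0.1643, 0.1825]
ee_rot: [3.14, -0.002, -0.04]
wrist_force: [0.5, -1.2, -0.7]
width: 0.0157
finger_force: 29.9
```

```bash
python3 - <<'E'
from h import *
o=robot.get_obs();print(o["wrist_torque"],o["tool_pos"],o["ee_rot"],o["joint_torque"],o["time"])
E
```

```text
[-0.22910386 -0.00878769  0.01279929] [ 0.50604985 -0.16429829  0.1825135 ] [ 3.13990209e+00 -2.24988618e-03 -4.04342170e-02] [  0.15701681 -32.4503696  -30.16731977   0.27824683   0.06723273
   0.61263794] 16.8
```

The torque rises symmetrically (±0.35 N m at ±11°) at an unchanged height, so the short pin is engaged and the block is home. Now I press.

Request:
servo_tool([
  [0,0,0.01,0,0,0,5],
  [0,0,0.02,0,0,0,5],
  [0,0,0.03,0,0,0,5],
  [0,0,0.04,0,0,0,5],
  [0,0,0.05,0,0,0,5],
  [0,0,0.05,0,0,0,5],
])

```text
time: 17.3
tool_pos: [0.5061, -0.164, 0.1782]
ee_rot: [3.14, -0.003, -0.037]
wrist_force: [-1.4, 0.4, 6.3]
width: 0.0153
finger_force: 30.0
```

Request:
servo_tool([
  [0,0,0.01,0,0,0,5],
  [0,0,0.02,0,0,0,5],
  [0,0,0.03,0,0,0,5],
  [0,0,0.03,0,0,0,5],
])

```text
time: 17.63
tool_pos: [0.5063, -0.1637, 0.1772]
ee_rot: [3.14, -0.005, -0.037]
wrist_force: [-2.2, 2.4, 12.0]
width: 0.0156
finger_force: 30.0
```

Request:
servo_tool([
  [0,0,0.01,0,0,0,5],
  [0,0,0.02,0,0,0,5],
  [0,0,0.02,0,0,0,5],
  [0,0,0.02,0,0,0,5],
  [0,0,0.02,0,0,0,5],
])

```text
time: 18.05
tool_pos: [0.5065, -0.1638, 0.1772]
ee_rot: [3.139, -0.006, -0.037]
wrist_force: [-4.8, 2.1, 18.2]
width: 0.0155
finger_force: 30.0
```

```bash
python3 - <<'E'
from h import *
s=robot.snapshot("scene");w=robot.snapshot("wrist")
save(np.hstack([cv2.resize(q,(400,300),interpolation=cv2.INTER_CUBIC) for q in(s[135:210,345:445],w[100:280,200:440])]),"st7.png")
o=robot.get_obs();print(o["tool_pos"],o["wrist_force"],o["time"])
E
```

```text
[ 0.5064383  -0.16380817  0.17719352] [-4.70293937  1.88456821 18.3971483 ] 18.15
```

View pics/st7.png

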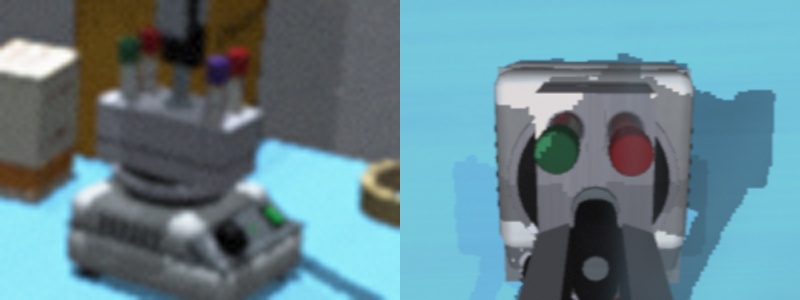

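The height held at 0.1772 m while the force rose from 12 to 18 N, so the platform is at its stop. All four tubes stand in the block.

```bash
python3 -c "
from bench import robot
print(robot.close_job())"
```

```text
the job is handed in; nothing more can be done
None
```

I seated the block over both pins and pressed it until the platform reached its stop, then handed the job in at about 18 s with the gripper still holding it down at about 18 N and all four tubes standing in the block.

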